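# Mist the damp box, then hold its lid open

## Robot

A 6-joint arm with a two-finger parallel gripper is mounted at the origin on the work surface. World frame = base frame: x ahead of the robot, y to its left, z up, the work surface at z = 0. Lengths are in m, angles in rad, forces in N, time in s.
With the tool pointing down it reaches from about 0.35 to 0.775 m from the base axis. Payload 7.3 kg.
Tool frame: the origin (TCP) lies at the very end of the fingers, on their centre line; the grasp point (between the pads) lies 19 mm behind it (pinch_z is the distance from the TCP to the grasp point, in m); z points along the fingers, y is the line along which they close (so a half turn about z gives the same grasp; the last joint's range is limited). The gripper opens to 92 mm and grips with 3 to 60 N. Pads are 19 mm wide; open, the fingers measure 130 mm over their backs; the gripper's body (75 mm by 190 mm) begins 47 mm behind the grasp point.
Start: joints at [1.072, 0.342, 1.524, -0, 1.275, -0.146], TCP at [0.181, 0.493, 0.227] pointing down, gripper open.
Joint ranges: [-2.53, 2.53], [-0.77, 2.02], [0.04, 2.7], [-1, 4.14], [0.28, 2.66], [-3.11, 3.11]. Speed limits (rad/s): [2.57, 2.57, 3.14, 3.14, 3.14, 3.14].

## Interface

Orientations are given as [roll, pitch, yaw] about the fixed x, y, z axes, in that order (R = Rz(yaw) Ry(pitch) Rx(roll)).
In Python, from cell import * gives the robot as it stands.
- The arm moves only by the tool arm_command, never from a script. Its arguments are lists of equal length, an entry for each row: "fingers": the gripper command: -1 is fully open, 1 is shut, values between are in proportion; "travel": the shift along the tool's x, y, z in m, a list of three; "dr": the turn, a rotation vector about the tool's x, y, z in degrees, a list of three. In form: {"fingers": [fingers, ...], "travel": [[x, y, z], ...], "dr": [[wx, wy, wz], ...]}. A call has 1 to 8 rows; each row is the pose to reach, as a shift and turn from the pose commanded when the call began, along the tool's axes at that moment; what a row does not reach only later rows make up. A row lasts 1/12 s, in which the tool goes at most 41.7 mm and 7.16 degrees, less where a joint would pass 70% of its speed; a pose out of reach is approached as far as the arm can. A call with a gripper value outside its range is refused whole. The fingers move at their own pace and stop on an object; "squeeze" is the grip in N (left out, the last holds). Time passes only in rows, so rows that repeat a pose let the fingers close. It gives the time, the measured TCP pose, the force, the opening and the grip force at its end, in the units of the state.
- observe(): the state, without advancing time (a new reading comes with each control period).
- read_camera(name): name is "side" or "top"; returns a dict with "color" (400x640x3 uint8, blue, green, red), "z_map" (400x640 float32, m along the optical axis (not along the pixel's ray), 0 where there is no reading), "fx", "fy", "cx", "cy" (pixels), "k1" (the pictures are not rectified: a ray, as slopes to the right and down, at radius r is drawn at 1 + k1 r^2 times it, then the intrinsics apply), "R" (3x3) and "t" (3): a world point X has camera coordinates R X + t. Camera axes: x right, y down, z forward; pixel columns grow to the right and rows downward; lengths in m; the calibration is good to about 2 mm. A picture is of the moment at which its call begins.
- hand_in(): hands the job in; it is judged then, once.
The state is a dict: "time": time; "qpos": joint angles; "qvel": joint speeds; "joint_efforts": joint torques, N m; "tool_pos": TCP position; "tool_rot": TCP orientation; "contact_force": force on the tool from outside, world axes, zero at the start; "torque": the same for the moment, N m; "opening": finger opening in m; "grip_force": force on a finger pad.
Only numpy, scipy, OpenCV 4.12 (cv2) and the standard library are available. Lean on these libraries where they do the work, as an engineer would, in place of code of your own. Each camera call takes 0.05 s, during which the arm holds its last target. There are 200 camera calls.

## Task

While the lid of the damp box is still shut, press the white cap of the bolted-down mister canister all the way down and let it spring back up. Then raise the lid of the damp box to an angle of 45 degrees and keep it there so the potter across the bench can look over the pots; the lid falls shut by itself, so finish while still holding it open with the gripper. Leave the flowerpot, the vase and the jar where they stand.

Things in the scene. Friction and masses are not known exactly. Their poses are not given: they have to be found in the camera images.
- damp_box: Plywood box, open-topped under its lid, 240 mm (its x) by 280 mm (its y) by 140 mm high, fixed to the bench; unfired pots stand inside it. Origin: centre of its underside. Its x axis points from the hinged side (nearer the robot) to the opening side (away from the robot), z up; its left (+y) wall has a dark mist slot. Its place and yaw vary.
- lid (a joint): Angle of the damp box's lid in rad: 0 shut (level), 0.785 = 45 degrees, stop at 1.25. The lid is a plywood board 252 by 292 by 10 mm, about 0.3 to 0.7 kg, its top 150 mm above the bench when shut. It hinges freely along the box's upper edge on the robot's side, so the edge away from the robot rises; it falls shut from any angle when let go.
- lid_hinge (a point): Middle of the lid's hinge line, 140 mm above the bench; the hinge line runs along this frame's y axis (the box's y axis). This frame turns with the lid: its x axis runs along the lid's underside to the free edge, its z axis is square to the lid.
- lid_grip (a point): Centre of the dark wooden grip block that stands on top of the lid near its free edge: 48 mm long (from hinge side to free edge), 22 mm wide (along the hinge line), 40 mm tall above the lid's top. It turns with the lid and lies 190 mm along the lid from the hinge line and 30 mm square above that line; this point is 20 mm above the lid's top, 170 mm above the bench when shut. Axes as for lid_hinge.
- canister: Aluminium mister canister, 64 mm across, standing in a dark steel bracket (plate 90 by 90 mm) bolted to the bench beside the damp box's slotted left wall; it cannot move. Origin: centre of the bracket's underside on the canister's axis, z up. The cap is on top.
- cap_top (a point): Centre of the flat top of the white round nozzle cap on the canister, 36 mm across and 22 mm tall; its top is 180 mm above the bench when up. It moves with the cap.
- cap (a joint): How far the nozzle cap is pressed, in m: 0 up, 0.008 fully down (straight down). A spring pushes it back: about 1.6 N to start, 5.2 N at the bottom.
- flowerpot: Bystander: loose terracotta pot, 90 mm across, 85 mm high, origin centre of its underside, z up. Leave alone.
- vase: Bystander: loose small terracotta vase with a narrow neck, 80 mm across, 105 mm high, origin centre of its underside, z up. Leave alone.
- glaze_jar: Bystander: loose jar with a lid, 70 mm across, 85 mm high, origin centre of its underside, z up. Leave alone.
Things that resemble listed ones, but are neither listed nor needed, are in the scene too. Several things look just like the canister: the one meant starts nearest to the robot's base.

How it is judged:
By the outcome, as a careful person would: the job done as asked, in the order asked, and still so for the second after the job is handed in, while the arm keeps its last pose, push and grip.
It also fails if it takes over 43 s, if anything falls off the work surface, if the arm or the gripper's body presses on something with over 40 N, if the wrist force passes 120 N, or if a joint passes its speed limit or range.

## Working session

There is one attempt and no reset: what is moved stays moved. The work goes in short steps, Python scripts to look and compute and a tool call to move; the robot and the scene stay as the last step left them, time stands still between calls to the robot, and variables do not carry over. Pictures are saved under pics/ and viewed, at most 10 in all, crops included, and the job is handed in when it is done.

Besides the shell and the picture viewer there is one more tool, called after "Emit:" as name(argument=value, ...) on one line, values as JSON. arm_command: Moves the arm, as the interface text tells. Its arguments: {"type":"object","properties":{"fingers":{"type":"array","items":{"type":"number"}},"travel":{"type":"array","items":{"type":"array","items":{"type":"number"}}},"dr":{"type":"array","items":{"type":"array","items":{"type":"number"}}},"squeeze":{"type":"number"}},"required":["fingers","travel","dr"]}

```bash
mkdir -p pics; ls; cat > h.py <<'E'
from cell import *
import numpy as np, cv2
def undist(c,uv):
    uv=np.atleast_2d(np.array(uv,float)); d=(uv-[c['cx'],c['cy']])/[c['fx'],c['fy']]
    r=d.copy()
    for _ in range(10): r=d/(1+c['k1']*(r**2).sum(1,keepdims=True))
    return r
def plane(c,uv,z):
    r=undist(c,uv); D=np.c_[r,np.ones(len(r))]@c['R']; o=-c['R'].T@c['t']
    return o+D*((z-o[2])/D[:,2])[:,None]
def cloud(c):
    v,u=np.mgrid[0:400,0:640]; r=undist(c,np.c_[u.ravel(),v.ravel()]); z=c['z_map'].ravel()
    P=(np.c_[r,np.ones(len(r))]*z[:,None]-c['t'])@c['R']; P[z==0]=np.nan
    return P.reshape(400,640,3)
E
python3 - <<'E'
from h import *
for n in('side','top'):
    c=read_camera(n); cv2.imwrite(f'pics/{n}0.png',c['color']); np.savez(f'{n}0.npz',**c); print(n,-c['R'].T@c['t'],c['R'][2])
print(observe())
E
```

```text
pics
side [ 0.36099071 -1.05734039  0.75098415] [ 0.17771223  0.84001522 -0.5126332 ]
top [ 0.35377607 -0.02811052  1.54826704] [ 0.16429045 -0.00362566 -0.98640534]
{'time': 0.1, 'qpos': array([ 1.07200105e+00,  3.42649029e-01,  1.52491377e+00,  1.09211651e-05,
        1.27539724e+00, -1.46021258e-01]), 'qvel': array([-0.00090296,  0.0002886 , -0.00410495,  0.0007026 ,  0.00032917,
        0.00085343]), 'joint_efforts': array([ 8.01401347e-04, -4.32008493e+01, -2.44692421e+01,  7.18557788e-02,
        5.27309580e-02, -7.23418270e-05]), 'tool_pos': array([0.18120181, 0.49235619, 0.22611924]), 'tool_rot': array([-3.14024133e+00, -2.09292204e-04,  2.78881531e+00]), 'contact_force': array([-0.27719046, -0.28226638, -0.3873587 ]), 'torque': array([-0.01755294,  0.0264894 , -0.00976317]), 'grip_force': 0.0, 'opening': 0.09169311998402127}
```

View pics/side0.png

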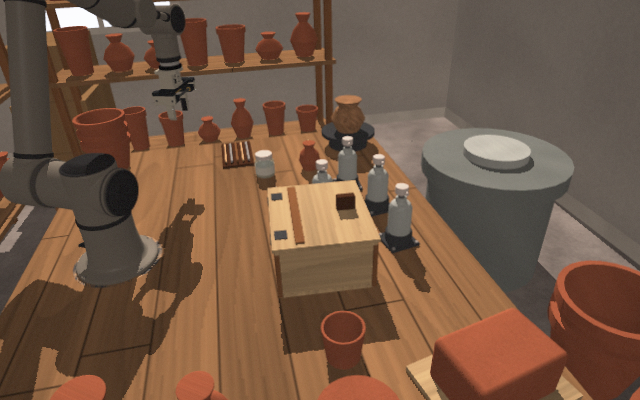

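View pics/top0.png

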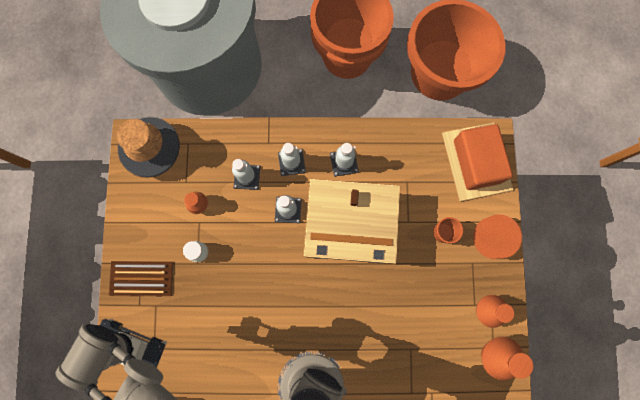

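The side view shows the damp box at (320,240), the dark grip block at (345,202) and four canisters. In the top view the candidates for the canister are (287,207), (244,172), (291,157) and (345,157). The robot base is at about (312,385), so (287,207) is nearest, and it stands beside the box's left wall. The dark grip block is at (354,197); the brown batten at (350,240) is not the grip. I'll check this in a crop and measure.

```bash
python3 - <<'E'
from h import *
c=dict(np.load('top0.npz')); P=cloud(c)
cv2.imwrite('pics/crop1.png',cv2.resize(c['color'][140:280,220:420],None,fx=4,fy=4,interpolation=cv2.INTER_CUBIC))
Z=P[...,2]
def box(m,n,z=None):
    m=m.astype(np.uint8); k,l,s,ce=cv2.connectedComponentsWithStats(m)
    for i in range(1,k):
        if s[i,4]>12:
            vu=np.argwhere(l==i); q=P[l==i]; 
            w=plane(c,vu[:,::-1],np.median(q[:,2]))[:,:2]
            (a,b),wh,an=cv2.minAreaRect((w*1000).astype(np.float32))
            print(n,ce[i].round(1),s[i,4],'med',np.median(q,0).round(4),'plane mean',w.mean(0).round(4),'rect',np.round([a,b,*wh,an],1))
roi=np.zeros(Z.shape,bool); roi[130:270,180:480]=1
box(roi&(Z>.14)&(Z<.158),'lid')
box(roi&(Z>.170)&(Z<.2),'high')
hsv=cv2.cvtColor(c['color'],cv2.COLOR_BGR2HSV)
box(roi&(hsv[...,1]<45)&(hsv[...,2]>190)&(Z>.17),'white')
for uv in[(449,231),(195,203),(194,251)]: print(uv,P[uv[1]-3:uv[1]+4,uv[0]-3:uv[0]+4].reshape(-1,3).mean(0))
E
```

```text
lid [352.3 221.4] 6973 med [ 0.5372 -0.1302  0.1497] plane mean [ 0.5394 -0.132 ] rect [ 541.6 -132.   292.2  254.5   85.5]
high [288.3 147.8] 103 med [0.7736 0.0734 0.1791] plane mean [0.7736 0.0725] rect [776.   72.3  35.   38.9  46.3]
high [347.1 147.9] 104 med [ 0.7738 -0.116   0.1787] plane mean [ 0.7733 -0.1165] rect [ 772.9 -121.    33.4   42.     0. ]
high [238.3 164.1] 109 med [0.7199 0.2329 0.1778] plane mean [0.7203 0.2324] rect [721.4 231.2  37.7  39.3  31.9]
high [354.4 196.7] 115 med [ 0.6112 -0.1359  0.1884] plane mean [ 0.6115 -0.1369] rect [ 610.8 -137.    22.    51.    89.1]
high [284.3 200.9] 104 med [0.6002 0.0839 0.1782] plane mean [0.6005 0.0834] rect [600.1  79.6  41.1  32.   89.9]
white [287.6 147.6] 84 med [0.7738 0.0736 0.1796] plane mean [0.774  0.0748] rect [774.5  73.6  32.2  30.1  89.8]
white [346.3 147.7] 82 med [ 0.7732 -0.113   0.1794] plane mean [ 0.7737 -0.1139] rect [ 774.3 -114.5   29.1   30.1   90. ]
white [237.3 163.7] 83 med [0.7216 0.2357 0.1785] plane mean [0.7214 0.2353] rect [720.7 234.8  33.3  29.    1.7]
white [283.7 200.7] 89 med [0.6003 0.0842 0.1788] plane mean [0.6009 0.0853] rect [600.   85.8  32.1  28.4   0.6]
(449, 231) [ 0.52263133 -0.4840506   0.0067179 ]
(195, 203) [0.60876685 0.3901277  0.09480754]
(194, 251) [0.44886766 0.38969482 0.08391479]
```

View pics/crop1.png

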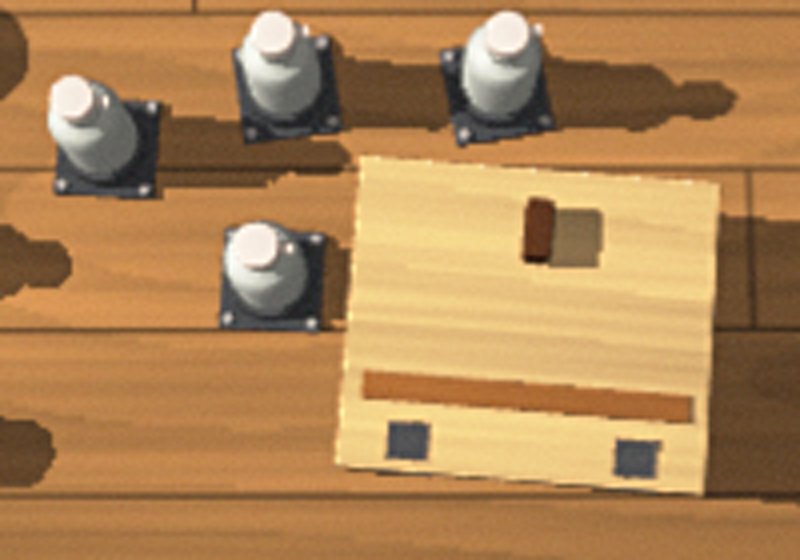

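The crop confirms the choice: the canister next to the slotted left wall, with its cap at about (284,201) in the full image, and the grip block on the lid near the far edge. I'll move there now with the fingers closed.

Emit:
arm_command(fingers=[1, 1, 1, 1, 1, 1, 1, 1], travel=[[-0.034, -0.015, -0.001], [-0.067, -0.03, -0.002], [-0.1, -0.045, -0.003], [-0.134, -0.06, -0.004], [-0.167, -0.075, -0.005], [-0.2, -0.09, -0.006], [-0.234, -0.105, -0.007], [-0.267, -0.119, -0.009]], dr=[[0, 0, -2], [0, 0, -4], [0, 0, -6], [0, 0, -8], [0, 0, -10], [0, 0, -12], [0, 0, -14], [0, 0, -15.7]], squeeze=10)

```text
time: 0.77
tool_pos: [0.3916, 0.2871, 0.2354]
tool_rot: [-3.141, -0.001, 3.065]
contact_force: [-0.7, 0.8, -0.3]
opening: 0.0429
grip_force: 0.0
```

```bash
cat >> h.py <<'E'
from scipy.spatial.transform import Rotation as Ro
def to(p,yaw=None):
    s=observe(); R=Ro.from_euler('xyz',s['tool_rot']).as_matrix()
    print('t',round(s['time'],2),'pos',s['tool_pos'].round(4),'rpy deg',np.degrees(s['tool_rot']).round(1),'q',s['qpos'].round(2),'F',s['contact_force'].round(1),'open',round(s['opening'],4),'travel',(R.T@(np.array(p)-s['tool_pos'])).round(4))
E
python3 -c "
from h import *
to([.6005,.0845,.23])"
```

```text
t 0.77 pos [0.3916 0.2871 0.2354] rpy deg [-180.    -0.   175.6] q [ 0.47  0.26  1.61  0.    1.27 -1.02] F [-0.7  0.8 -0.3] open 0.0429 travel [-0.2239 -0.1859  0.0054]
```

Emit:
arm_command(fingers=[1, 1, 1, 1, 1, 1, 1, 1], travel=[[-0.028, -0.023, 0], [-0.056, -0.046, 0], [-0.084, -0.07, 0], [-0.112, -0.093, 0], [-0.14, -0.116, 0], [-0.168, -0.139, 0], [-0.196, -0.163, 0], [-0.224, -0.186, 0]], dr=[[0, 0, 0], [0, 0, 0], [0, 0, 0], [0, 0, 0], [0, 0, 0], [0, 0, 0], [0, 0, 0], [0, 0, 0]])

```text
time: 1.43
tool_pos: [0.6003, 0.0841, 0.2352]
tool_rot: [3.142, -0.001, 3.063]
contact_force: [0.7, 1.6, 0.3]
opening: 0.0003
grip_force: 0.0
```

Emit:
arm_command(fingers=[1, 1, 1, 1], travel=[[0, 0, 0.015], [0, 0, 0.03], [0, 0, 0.04], [0, 0, 0.04]], dr=[[0, 0, 0], [0, 0, 0], [0, 0, 0], [0, 0, 0]])

```text
time: 1.77
tool_pos: [0.598, 0.0856, 0.1928]
tool_rot: [-3.141, -0.006, 3.063]
contact_force: [-0.8, 0.6, 0.1]
opening: 0.0007
grip_force: 0.0
```

```bash
python3 -c "
from h import *
to([.6005,.0845,.172])
for n,r in(('side',(130,250,270,430)),('top',(140,260,220,420))):
    c=read_camera(n)['color'][r[0]:r[1],r[2]:r[3]]; cv2.imwrite('pics/p1%s.png'%n,cv2.resize(c,None,fx=4,fy=4))
a=cv2.imread('pics/p1side.png')
"
```

```text
t 1.77 pos [0.598  0.0856 0.1928] rpy deg [-180.    -0.3  175.5] q [ 0.02  0.52  1.34  0.    1.29 -1.48] F [-0.8  0.6  0.1] open 0.0007 travel [-0.0027 -0.0009  0.0208]
```

View pics/p1side.png

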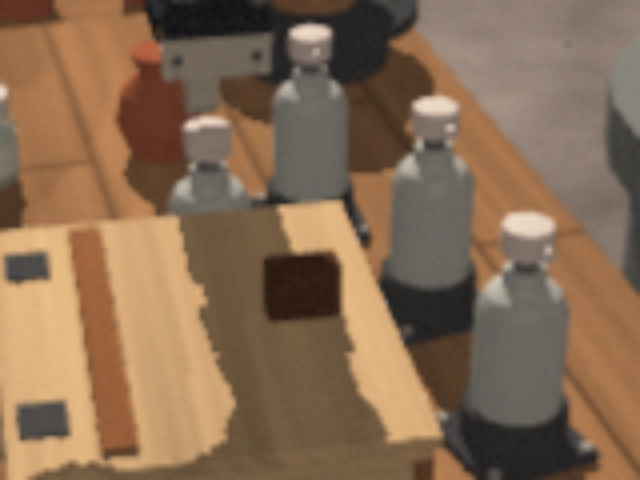

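The side crop shows the closed fingertips just above the near canister's cap at crop pixel (207,115), centred on it. Next I press.

Emit:
arm_command(fingers=[1, 1, 1, 1, 1, 1], travel=[[0, 0, 0.01], [0, 0, 0.016], [0, 0, 0.019], [0, 0, 0.022], [0, 0, 0.022], [0, 0, 0.022]], dr=[[0, 0, 0], [0, 0, 0], [0, 0, 0], [0, 0, 0], [0, 0, 0], [0, 0, 0]])

```text
time: 2.37
tool_pos: [0.5995, 0.086, 0.1742]
tool_rot: [3.141, 0.001, 3.063]
contact_force: [-1.2, 1.1, 3.7]
opening: 0.0001
grip_force: 2.1
```

Emit:
arm_command(fingers=[1, 1, 1, 1, 1, 1], travel=[[0, 0, 0.001], [0, 0, 0.002], [0, 0, 0.003], [0, 0, 0.004], [0, 0, 0.005], [0, 0, 0.005]], dr=[[0, 0, 0], [0, 0, 0], [0, 0, 0], [0, 0, 0], [0, 0, 0], [0, 0, 0]])

```text
time: 2.87
tool_pos: [0.5997, 0.086, 0.172]
tool_rot: [3.141, 0.003, 3.063]
contact_force: [-6.8, 2.0, 20.8]
opening: 0.0006
grip_force: 10.3
```

The force rose past the spring's 5.2 N to 21 N, so the cap is at its bottom stop. I'll release it and move over to the grip.

Emit:
arm_command(fingers=[1, 1, 1, 1, 1, 1, 1, 1], travel=[[0, 0, -0.01], [0, 0, -0.03], [0, 0, -0.06], [0, 0, -0.08], [0, 0, -0.08], [0, 0, -0.08], [0, 0, -0.08], [0, 0, -0.08]], dr=[[0, 0, 0], [0, 0, 0], [0, 0, 0], [0, 0, 0], [0, 0, 0], [0, 0, 0], [0, 0, 0], [0, 0, 0]])

```text
time: 3.53
tool_pos: [0.5988, 0.0855, 0.2469]
tool_rot: [-3.141, -0.003, 3.063]
contact_force: [-0.7, -0.8, -0.3]
opening: 0.0004
grip_force: 0.0
```

```bash
python3 -c "
from h import *
to([.6112,-.1365,.25])
c=read_camera('side'); P=cloud(c)
cv2.imwrite('pics/p2.png',cv2.resize(c['color'][130:250,270:430],None,fx=4,fy=4))
z=P[155:180,310:335,:]; m=(abs(z[...,0]-.6)<.03)&(abs(z[...,1]-.085)<.03)
print('cap top z',np.nanmax(z[...,2][m]), np.sort(z[...,2][m])[-15:].round(4))
d=dict(np.load('side0.npz')); z=cloud(d)[155:180,310:335,:]; m=(abs(z[...,0]-.6)<.03)&(abs(z[...,1]-.085)<.03); print(np.sort(z[...,2][m])[-15:].round(4))
"
```

```text
t 3.53 pos [0.5988 0.0855 0.2469] rpy deg [-180.    -0.2  175.5] q [ 0.02  0.48  1.25 -0.    1.41 -1.48] F [-0.7 -0.8 -0.3] open 0.0004 travel [-0.0299 -0.2204 -0.0031]
cap top z 0.1829340543166283 [0.1814 0.1814 0.1815 0.1817 0.1818 0.182  0.182  0.182  0.1821 0.1822
 0.1822 0.1824 0.1826 0.1829 0.1829]
[0.1812 0.1812 0.1813 0.1816 0.1817 0.1818 0.1818 0.1821 0.1821 0.1823
 0.1824 0.1825 0.1832 0.1832 0.1837]
```

The cap is back up, with the same top height as before the press. I'll move over the grip block with the fingers open.

Emit:
arm_command(fingers=[-1, -1, -1, -1, -1, -1, -1, -1], travel=[[-0.004, -0.031, 0], [-0.009, -0.063, 0], [-0.013, -0.094, 0], [-0.017, -0.126, 0], [-0.021, -0.157, 0], [-0.026, -0.189, 0], [-0.03, -0.22, 0], [-0.03, -0.22, 0]], dr=[[0, 0, 0], [0, 0, 0], [0, 0, 0], [0, 0, 0], [0, 0, 0], [0, 0, 0], [0, 0, 0], [0, 0, 0]])

```text
time: 4.25
tool_pos: [0.6115, -0.1417, 0.247]
tool_rot: [-3.14, -0.002, 3.058]
contact_force: [-0.3, -0.2, -0.5]
opening: 0.0492
grip_force: 0.0
```

Emit:
arm_command(fingers=[-1, -1, -1, -1, -1, -1, -1], travel=[[0, 0, 0], [0, 0, 0], [0, 0, 0.01], [0, 0, 0.03], [0, 0, 0.04], [0, 0, 0.04], [0, 0, 0.04]], dr=[[0, 0, 0], [0, 0, 0], [0, 0, 0], [0, 0, 0], [0, 0, 0], [0, 0, 0], [0, 0, 0]])

```text
time: 4.83
tool_pos: [0.6118, -0.135, 0.208]
tool_rot: [3.141, -0.002, 3.064]
contact_force: [0.7, 1.1, 0.4]
opening: 0.0907
grip_force: 0.0
```

```bash
python3 -c "
from h import *
to([.6112,-.1365,.157])
c=read_camera('side')
cv2.imwrite('pics/p3.png',cv2.resize(c['color'][130:250,270:430],None,fx=4,fy=4))
"
```

```text
t 4.83 pos [ 0.6118 -0.135   0.208 ] rpy deg [ 1.800e+02 -1.000e-01  1.756e+02] q [-0.34  0.55  1.25  0.    1.35 -1.83] F [0.7 1.1 0.4] open 0.0907 travel [ 0.0004 -0.0015  0.051 ]
```

View pics/p3.png

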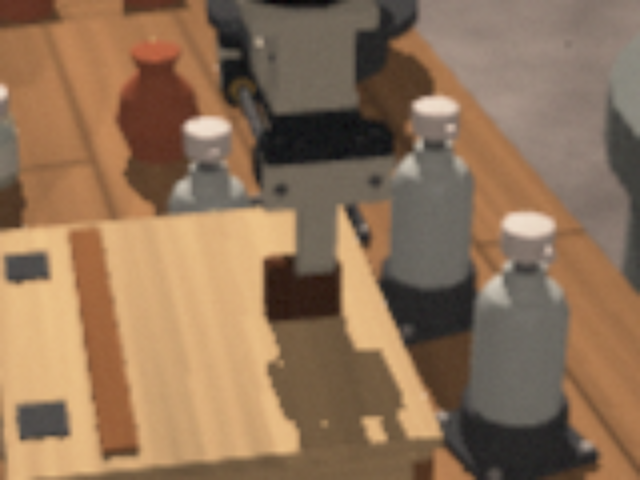

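The near finger is lined up along the block at crop pixel (317,270), the block is between the fingers, and the cap at (207,125) is up. I'll go down and grip.

Emit:
arm_command(fingers=[-1, -1, -1, -1, -1], travel=[[0, -0.001, 0.015], [0, -0.001, 0.03], [0, -0.001, 0.045], [0, -0.001, 0.05], [0, -0.001, 0.05]], dr=[[0, 0, 0], [0, 0, 0], [0, 0, 0], [0, 0, 0], [0, 0, 0]])

```text
time: 5.3
tool_pos: [0.6117, -0.1367, 0.1582]
tool_rot: [3.141, -0.001, 3.063]
contact_force: [0.3, -0.4, -0.1]
opening: 0.0917
grip_force: 0.0
```

Emit:
arm_command(fingers=[0.8, 0.8, 0.8, 0.8, 0.8, 0.8, 0.8, 0.8], travel=[[0, 0, 0], [0, 0, 0], [0, 0, 0], [0, 0, 0], [0, 0, 0], [0, 0, 0], [0, 0, 0], [0, 0, 0]], dr=[[0, 0, 0], [0, 0, 0], [0, 0, 0], [0, 0, 0], [0, 0, 0], [0, 0, 0], [0, 0, 0], [0, 0, 0]], squeeze=35)

```text
time: 5.97
tool_pos: [0.612, -0.137, 0.1588]
tool_rot: [3.142, 0.0, 3.063]
contact_force: [-0.4, -0.2, 0.5]
opening: 0.0431
grip_force: 0.0
```

Emit:
arm_command(fingers=[1, 1, 1, 1], travel=[[0, 0, 0], [0, 0, 0], [0, 0, 0], [0, 0, 0]], dr=[[0, 0, 0], [0, 0, 0], [0, 0, 0], [0, 0, 0]])

```text
time: 6.3
tool_pos: [0.612, -0.1362, 0.1587]
tool_rot: [3.14, -0.0, 3.063]
contact_force: [0.7, 2.5, -0.2]
opening: 0.022
grip_force: 35.0
```

```bash
cat >> h.py <<'E'
def arc(degs,hinge=(.4218,-.1216,.14),yaw=-4.5):
    s=observe(); R=Ro.from_euler('xyz',s['tool_rot']).as_matrix(); H=np.array(hinge); y=np.radians(yaw)
    ax=-np.array([-np.sin(y),np.cos(y),0])
    for d in degs:
        Q=Ro.from_rotvec(ax*np.radians(d)).as_matrix(); p=H+Q@(s['tool_pos']-H)
        print(d,'travel',(R.T@(p-s['tool_pos'])).round(4).tolist(),'dr',(R.T@ax*d).round(2).tolist())
E
python3 -c "
from h import *
to([.6112,-.1365,.157]); arc([3,6,9,12,15,18,21,24])
"
```

```text
t 6.3 pos [ 0.612  -0.1362  0.1587] rpy deg [179.9  -0.  175.5] q [-0.34  0.58  1.32  0.    1.24 -1.83] F [ 0.7  2.5 -0.2] open 0.022 travel [ 0.0008 -0.0003  0.0017]
3 travel [0.0012, 0.0, -0.01] dr [-0.0, -3.0, -0.0]
6 travel [0.003, 0.0, -0.0198] dr [-0.0, -6.0, -0.01]
9 travel [0.0053, 0.0, -0.0296] dr [-0.0, -9.0, -0.01]
12 travel [0.0081, 0.0, -0.0393] dr [-0.0, -12.0, -0.02]
15 travel [0.0113, 0.0001, -0.0487] dr [-0.0, -15.0, -0.02]
18 travel [0.0151, 0.0001, -0.058] dr [-0.0, -18.0, -0.02]
21 travel [0.0194, 0.0001, -0.0671] dr [-0.0, -21.0, -0.03]
24 travel [0.0241, 0.0001, -0.076] dr [-0.0, -24.0, -0.03]
```

Emit:
arm_command(fingers=[1, 1, 1, 1, 1, 1, 1, 1], travel=[[0.001, 0, -0.01], [0.003, 0, -0.02], [0.005, 0, -0.03], [0.008, 0, -0.039], [0.011, 0, -0.049], [0.015, 0, -0.058], [0.019, 0, -0.067], [0.024, 0, -0.076]], dr=[[0, -3, 0], [0, -6, 0], [0, -9, 0], [0, -12, 0], [0, -15, 0], [0, -18, 0], [0, -21, 0], [0, -24, 0]])

```text
time: 6.97
tool_pos: [0.5877, -0.1343, 0.2344]
tool_rot: [3.14, 0.42, 3.063]
contact_force: [3.6, 5.4, -4.7]
opening: 0.0217
grip_force: 35.0
```

```bash
cat >> h.py <<'E'
def lid():
    c=read_camera('side'); 
    for n in('side','top'):
        c=read_camera(n); P=cloud(c).reshape(-1,3)-[.4218,-.1216,0]; y=np.radians(-4.5)
        x=P[:,0]*np.cos(y)+P[:,1]*np.sin(y); w=-P[:,0]*np.sin(y)+P[:,1]*np.cos(y); z=P[:,2]-.14
        hsv=cv2.cvtColor(c['color'],cv2.COLOR_BGR2HSV).reshape(-1,3).astype(int)
        m=(abs(w)<.135)&(abs(w)>.03)&(x>.0)&(x<.26)&(z>.008)&(hsv[:,0]>12)&(hsv[:,0]<30)&(hsv[:,1]>50)
        x,z=x[m],z[m]
        for _ in range(6):
            k=np.polyfit(x,z,1); g=abs(z-np.polyval(k,x))<.008; x,z=x[g],z[g]
        print(n,'lid deg',np.degrees(np.arctan(k[0])).round(2),'offset',(k[1]*np.cos(np.arctan(k[0]))).round(4),len(x))
    return c
E
python3 -c "
from h import *
to([.6112,-.1365,.157]); lid(); arc([3,6,9,12,15,18,21])
"
```

```text
t 6.97 pos [ 0.5877 -0.1343  0.2344] rpy deg [179.9  24.1 175.5] q [-0.43  0.27  1.69  0.2   0.8  -2.03] F [ 3.6  5.4 -4.7] open 0.0217 travel [ 0.01   -0.0005  0.0803]
side lid deg -24.22 offset 0.1779 326
top lid deg 11.2 offset 0.0571 368
3 travel [0.0013, 0.0, -0.0099] dr [-0.0, -3.0, -0.0]
6 travel [0.003, 0.0, -0.0198] dr [-0.01, -6.0, -0.01]
9 travel [0.0053, 0.0, -0.0295] dr [-0.01, -9.0, -0.01]
12 travel [0.0082, 0.0, -0.0391] dr [-0.01, -12.0, -0.01]
15 travel [0.0115, 0.0, -0.0486] dr [-0.01, -15.0, -0.02]
18 travel [0.0152, 0.0, -0.0578] dr [-0.02, -18.0, -0.02]
21 travel [0.0195, 0.0001, -0.0669] dr [-0.02, -21.0, -0.02]
```

Emit:
arm_command(fingers=[1, 1, 1, 1, 1, 1, 1, 1], travel=[[0.001, 0, -0.01], [0.003, 0, -0.02], [0.005, 0, -0.03], [0.008, 0, -0.039], [0.012, 0, -0.049], [0.015, 0, -0.058], [0.019, 0, -0.067], [0.019, 0, -0.067]], dr=[[0, -3, 0], [0, -6, 0], [0, -9, 0], [0, -12, 0], [0, -15, 0], [0, -18, 0], [0, -21, 0], [0, -21, 0]])

```text
time: 7.78
tool_pos: [0.5423, -0.1306, 0.2873]
tool_rot: [3.139, 0.784, 3.061]
contact_force: [2.0, 5.4, -5.6]
opening: 0.0223
grip_force: 35.0
```

```bash
python3 -c "
from h import *
to([.6112,-.1365,.157]); lid(); c=read_camera('side'); np.savez('s2.npz',**c)
cv2.imwrite('pics/p4.png',cv2.resize(c['color'][80:280,200:460],None,fx=3,fy=3))
"
```

```text
t 7.78 pos [ 0.5423 -0.1306  0.2873] rpy deg [179.8  44.9 175.4] q [-0.57  0.03  2.02  0.78  0.5  -2.65] F [ 2.   5.4 -5.6] open 0.0223 travel [ 0.0431 -0.0007  0.1411]
side lid deg 44.06 offset 0.0137 387
top lid deg 42.91 offset 0.017 1593
```

View pics/p4.png

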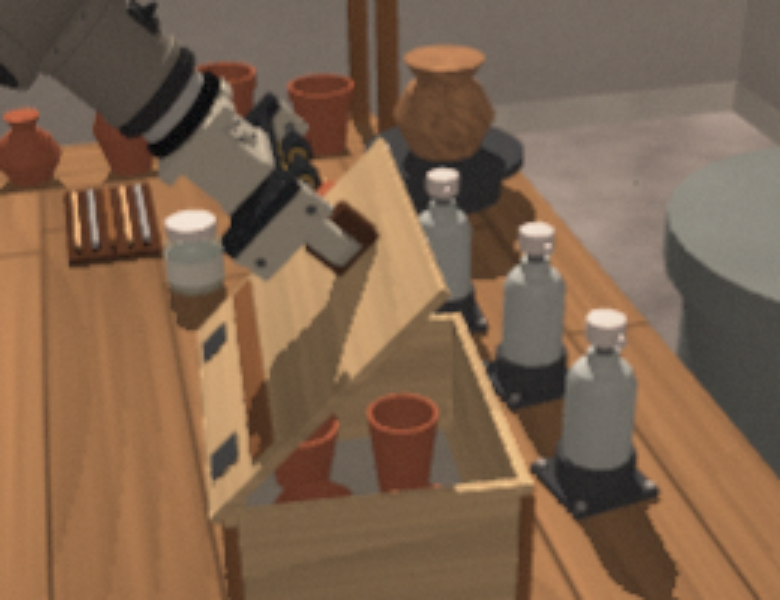

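The lid is raised, the gripper holds the block at (340,240) in the crop, and the pots inside are visible. The tool's kinematics give 45.0°. I'll check the camera angle once more, more carefully.

```bash
python3 -c "
from h import *
for n in('side','top'):
    c=read_camera(n); P=cloud(c).reshape(-1,3)-[.4218,-.1216,.14]; y=np.radians(-4.5)
    x=P[:,0]*np.cos(y)+P[:,1]*np.sin(y); w=-P[:,0]*np.sin(y)+P[:,1]*np.cos(y); z=P[:,2]
    r=np.hypot(x,z); t=np.degrees(np.arctan2(z,x)-np.arcsin(.01/np.maximum(r,.02)))
    for lo,hi in((-.14,-.09),(.09,.14)):
      for a,b in((.06,.12),(.12,.18),(.18,.24)):
        m=(w>lo)&(w<hi)&(r>a)&(r<b)&(t>35)&(t<55); print(n,lo,a,m.sum(),np.median(t[m]).round(2) if m.any() else '')
to([0,0,0])
for nm,uv in(('jar',(194,251)),('vase',(195,203)),('pot',(449,231))):
    p=np.load('top0.npz')['color'].astype(int); u,v=uv; print(nm,abs(p-c['color'])[v-15:v+16,u-15:u+16].mean())
"
```

```text
side -0.14 0.06 273 44.74
side -0.14 0.12 260 44.75
side -0.14 0.18 278 44.85
side 0.09 0.06 86 44.79
side 0.09 0.12 16 44.68
side 0.09 0.18 142 44.77
top -0.14 0.06 110 44.38
top -0.14 0.12 171 44.56
top -0.14 0.18 295 44.71
top 0.09 0.06 240 44.38
top 0.09 0.12 259 44.37
top 0.09 0.18 302 44.58
t 8.08 pos [ 0.5435 -0.1307  0.2865] rpy deg [179.9  44.8 175.5] q [-0.57  0.03  2.02  0.77  0.5  -2.64] F [-2.6  5.2 -8.3] open 0.0218 travel [ 0.5938  0.0883 -0.185 ]
jar 5.791883454734651
vase 5.774540409295873
pot 29.406174124176204
```

The lid is at 44.7°. The flowerpot patch differs from the first image, probably because of the lid's shadow, so I'll check that and then hand in.

```bash
python3 -c "
from h import *
c=read_camera('top'); a=cloud(dict(np.load('top0.npz'))); b=cloud(c)
for P in(a,b):
    m=(abs(P[...,0]-.52)<.08)&(abs(P[...,1]+.46)<.07)&(P[...,2]>.07)&(P[...,2]<.1); print(m.sum(),np.median(P[m],0).round(4),P[m].mean(0).round(4))
print(abs(a-b)[220:245,435:464,2].mean())
"
```

```text
196 [ 0.521  -0.4734  0.0832] [ 0.5203 -0.467   0.0823]
197 [ 0.5218 -0.4712  0.0828] [ 0.5203 -0.4661  0.082 ]
nan
```

The flowerpot hasn't moved; the difference was only shadow.

```bash
python3 -c "
from h import *
print(hand_in())"
```

```text
the job is handed in; nothing more can be done
None
```

The job is handed in: the cap of the canister nearest the base was pressed to its stop and sprang back while the lid was shut; the gripper then raised the lid and is holding it at about 45° (cameras read 44.4–44.9°), and the flowerpot, vase and jar were not disturbed.

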